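Fit the cell barrier, then hold the spring probe on the guarded terminal

ROBOT

A 6-joint arm with a two-finger parallel gripper is mounted at the origin on a cart in front of the work surface, level with it; the furniture and walls round the work are solid. World frame = base frame: x ahead of the robot, y to its left, z up, the work surface at z = 0. Lengths are in m, angles in rad, forces in N, time in s.
With the tool pointing down it reaches from about 0.3 to 0.875 m from the base axis. Payload 6.4 kg.
Tool frame: the origin (TCP) lies at the very end of the fingers, on their centre line; the grasp point (between the pads) lies 19 mm behind it; z points along the fingers, y is the line along which they close (so a half turn about z gives the same grasp; the last joint's range is limited). The gripper opens to 85 mm and grips with 20 to 120 N. Pads are 22 mm wide; open, the fingers measure 114 mm over their backs; the gripper's body (76 mm by 85 mm) begins 54 mm behind the grasp point. The pads swing forward as they close: fully open they stand 13 mm farther back than shut.
Start: joints at [-1.415, 0.181, 1.607, -0, 1.354, -0.206], TCP at [0.204, -0.538, 0.195] pointing down, gripper open.
Joint ranges: [-2.99, 2.99], [-0.89, 2.07], [0.3, 2.58], [-1.14, 4.28], [0, 2.63], [-3.12, 3.12]. Speed limits (rad/s): [2.57, 2.57, 3.01, 3.14, 3.14, 3.14].

INTERFACE

Orientations are given as a unit quaternion [w, x, y, z].
In Python, from bench import ctrl gives the robot as it stands.
- The arm moves only by the tool jog_arm, never from a script. Its argument "series" is a list that holds one entry, the list of rows, each a list of 7 numbers: the shift along the tool's x, y, z in mm, then the turn, a rotation vector about the tool's x, y, z in rad, then the finger opening in mm, from 0 to 85.4. In form: [[[tx, ty, tz, rx, ry, rz, gripper], ...]]. A call has exactly 10 rows; each row shifts and turns the commanded pose from where the row before left it, along the tool's axes as they then stand; what a row does not reach is not made up. A row lasts 1/10 s, in which the tool goes at most 50 mm and 8.59 degrees, less where a joint would pass 70% of its speed; a pose out of reach is approached as far as the arm can. A call with a gripper value outside its range is refused whole. The fingers move at their own pace and stop on an object; the grip force is fixed at half the most. Time passes only in rows, so rows that do not move let the fingers close, or fill a call up. It gives the time, the measured TCP pose, the force, the opening and the grip force at its end, in the units of the state.
- ctrl.get_obs(): the state, without advancing time (a new reading comes with each control period).
- ctrl.camera(name): name is "side" or "top" or "wrist"; returns a dict with "frame" (480x640x3 uint8, blue, green, red), "z_map" (480x640 float32, m along the optical axis (not along the pixel's ray), 0 where there is no reading), "fx", "fy", "cx", "cy" (pixels), "k1" (the pictures are not rectified: a ray, as slopes to the right and down, at radius r is drawn at 1 + k1 r^2 times it, then the intrinsics apply), "xyz" and "rotation" of the camera in the world. Camera axes: x right, y down, z forward; pixel columns grow to the right and rows downward; lengths in m; the calibration is good to about 2 mm. A picture is of the moment at which its call begins.
- ctrl.hand_in(): hands the job in; it is judged then, once.
The state is a dict: "time_s": time; "q": joint angles; "dq": joint speeds; "joint_efforts": joint torques, N m; "eef_pos": TCP position; "eef_rot": TCP orientation; "wrist_force": force on the tool from outside, world axes, zero at the start; "torque": the same for the moment, N m; "opening": opening from 0.0 (shut) to 1.0 (fully open); "grasp_force": force on a finger pad.
Only numpy, scipy, OpenCV 4.12 (cv2) and the standard library are available. Lean on these libraries where they do the work, as an engineer would, in place of code of your own. Each camera call takes 0.05 s, during which the arm holds its last target. There are 200 camera calls.

TASK

Take the longer of the two insulating barrier plates out of the wire rack, stand it on edge in the empty slot between the two blue cells in the test nest, fully down on the base, and let go of it. Then take the spring-tipped probe from its stand and lower it upright through the guide bushing of the steel guard onto the terminal pad below; the guard is earthed, so the probe must never touch it. Finish while still holding the probe there, upright and centred in the bore, with its spring tip pressed in gently to about half its travel, and leave the short barrier, the meter, the tape roll and the small carton where they are.

Things in the scene. Friction and masses are not known exactly. Their poses are not given: they have to be found in the camera images.
- nest: cell test nest, fixed: aluminium base 116 x 198 x 10 mm with two blue prismatic cells (27 x 148 mm each, case top 101 mm, terminals 110 mm above the table) on edge, 23 mm apart, and a black slotted block at each end. Origin: centre of its underside, on the table; y runs along the cells and the gap, x across, z up
- slot_floor (a point): middle of the empty slot, on the base between the cells, 10 mm above the table, nest axes: where the middle of the barrier's lower edge belongs. The end blocks (y = +-79 to +-96 mm, top 72 mm above the table) each have a vertical slot 10 mm wide about x = 0, open above and towards the cells, with a 45 degree lead-in 5 mm high, closed at the far end at y = +-91 mm
- rack: small grey rack that keeps the barriers, fixed to the table: base 110 x 110 x 12 mm with steel wire hoops 75 mm high that form two slots 8.5 mm wide. Origin: centre of its underside on the table; the slots run along its y axis at x = +30 and -30 mm; plates stand on the base, 12 mm above the table
- barrier: the longer barrier: pale glass-epoxy plate 6 mm thick (its x axis), 170 mm long (y), 145 mm high (z), about 0.27 kg, standing on edge in one of the rack's two slots. Origin: middle of its lower edge. At the middle of the top edge black strips on both faces make a grip 14 mm thick, 40 mm long, reaching 24 mm down from the top edge
- short_barrier: the shorter barrier, 110 mm long and 115 mm high, otherwise alike, in the rack's other slot; not used, leave it
- stand: probe stand, fixed to the table: a dark disc 84 mm across with a black tube 36 mm across, top 95 mm above the table; a 13 mm hole down its axis holds the probe's rod. Origin: centre of its underside on the table, z up
- probe: hand probe without a lead, 0.14 kg, upright in the stand, flange on the stand's top. Origin: centre of the flange's underside, z up along the probe. Above: round flange 30 mm across to 5 mm, grey square handle 24 x 24 mm (sides along its x and y) from 5 to 71 mm, end cap to 79 mm. Below: steel rod 8 mm across, 60 mm long, then a thinner brass spring tip ending at -75 mm when free
- tip_spring (a joint): how far the probe's spring tip is pressed in: 0 free, 0.012 m fully in; spring about 0.9 N at the start of travel, 2.7 N at half and 4.5 N fully in
- probe_tip (a point): end of the probe's spring tip (75 mm below the probe's origin when the spring is free)
- guard: earthed steel guard on the nest, fixed, same origin and axes as the nest: an upright sheet outside the cells (x = 58 to 62 mm, y = -73 to -27 mm) carrying a level plate (x = 6 to 62 mm, same y, top 143 mm above the table) with the guide bushing. The probe must not touch it
- bore_top (a point): centre of the bushing's bore at its upper rim, 155 mm above the table, at x = 25, y = -50 mm in the nest's axes. The bore is 22 mm across and 20 mm long, vertical; the bushing is 27 mm across outside
- terminal_pad: brass measuring pad 23 mm across on the terminal of the cell under the guard, right below the bore. Origin: centre of its underside; its flat top is 113 mm above the table
- pad_top (a point): centre of the pad's flat top, 113 mm above the table
- meter: orange hand multimeter 150 x 69 x 44 mm lying on the table, to be left alone; origin at the centre of its underside
- kapton: roll of amber tape, 70 mm across, 20 mm high, lying flat, to be left alone; origin at the centre of its underside
- fuse_carton: small white carton 40 x 62 x 30 mm, to be left alone; origin at the centre of its underside
There are look-alikes about, which are no part of the job. Leave any green look-alike of the probe alone.

How it is judged:
By the outcome, as a careful person would: the job done as asked, in the order asked, and still so for the second after the job is handed in, while the arm keeps its last pose, push and grip.
It also fails if it takes over 69 s, if anything falls off the work surface, if the arm or the gripper's body presses on something with over 40 N, if the wrist force passes 120 N, or if a joint passes its speed limit or range.

## Working session

There is one attempt and no reset: what is moved stays moved. The work goes in short steps, Python scripts to look and compute and a tool call to move; the robot and the scene stay as the last step left them, time stands still between calls to the robot, and variables do not carry over. Pictures are saved under pics/ and viewed, at most 10 in all, crops included, and the job is handed in when it is done.

Besides the shell and the picture viewer there is one more tool, called after "Request:" as name(argument=value, ...), one argument or row to a line, values as JSON. jog_arm: Moves the arm, as the interface text tells. Its arguments: {"type":"object","properties":{"series":{"type":"array"}},"required":["series"]}

```bash
ls; mkdir -p pics
cat > h.py <<'E'
import numpy as np, cv2
from bench import ctrl
from scipy.spatial.transform import Rotation as R
def cam(n):
    c=ctrl.camera(n); return c
def Rm(c):
    r=np.array(c["rotation"],float)
    return r if r.shape==(3,3) else R.from_quat(r,scalar_first=True).as_matrix()
def rays(c,uv):
    uv=np.asarray(uv,float).reshape(-1,2)
    d=np.c_[(uv[:,0]-c["cx"])/c["fx"],(uv[:,1]-c["cy"])/c["fy"]]
    s=d.copy()
    for _ in range(20): s=d/(1+c["k1"]*(s**2).sum(1,keepdims=True))
    return np.c_[s,np.ones(len(s))]
def plane(c,uv,z):
    d=rays(c,uv)@Rm(c).T; p=np.array(c["xyz"])
    return p+d*((z-p[2])/d[:,2:3])
def cloud(c):
    v,u=np.mgrid[:480,:640]
    s=rays(c,np.c_[u.ravel(),v.ravel()])
    P=(s*c["z_map"].reshape(-1,1))@Rm(c).T+np.array(c["xyz"])
    P[c["z_map"].ravel()==0]=np.nan
    return P.reshape(480,640,3)
E
python3 - <<'E'
from h import *
import pickle
cs={n:cam(n) for n in("top","side")}
pickle.dump(cs,open("c0.pkl","wb"))
for n,c in cs.items(): cv2.imwrite(f"pics/{n}0.png",c["frame"]); print(n,c["xyz"],np.round(Rm(c),3).tolist(),c["fx"],c["k1"])
print(ctrl.get_obs())
E
```

```text
pics
top [0.38775918 0.10274727 1.18740762] [[0.024, -0.996, 0.082], [-1.0, -0.023, 0.011], [-0.009, -0.083, -0.997]] 538.710324349388 -0.06647465980677154
side [0.02113527 0.89338145 0.62225062] [[-0.851, -0.265, 0.453], [-0.525, 0.393, -0.755], [0.022, -0.88, -0.474]] 465.3500693579653 -0.021394263813264248
{'time_s': 0.1, 'q': array([-1.41531971e+00,  1.81472010e-01,  1.60788023e+00,  4.54720873e-06,
        1.35379996e+00, -2.06300741e-01]), 'dq': array([ 7.10179170e-04, -1.10241575e-03, -1.67443749e-03, -1.01845846e-03,
       -1.13406569e-03, -9.12150428e-05]), 'joint_efforts': array([ 1.87502096e-04, -4.45881736e+01, -3.52235448e+01, -3.98145121e-04,
        4.14764727e-03,  7.84291725e-07]), 'eef_pos': array([ 0.20344628, -0.53723069,  0.19438475]), 'eef_rot': array([-7.79463403e-04,  9.83683994e-01,  1.79903285e-01,  2.20326571e-05]), 'wrist_force': array([ 0.78363056,  0.43550956, -0.9280188 ]), 'torque': array([-0.01321292,  0.00768091, -0.01457919]), 'grasp_force': 0.0, 'opening': 1.0000413128743597}
```

View pics/top0.png

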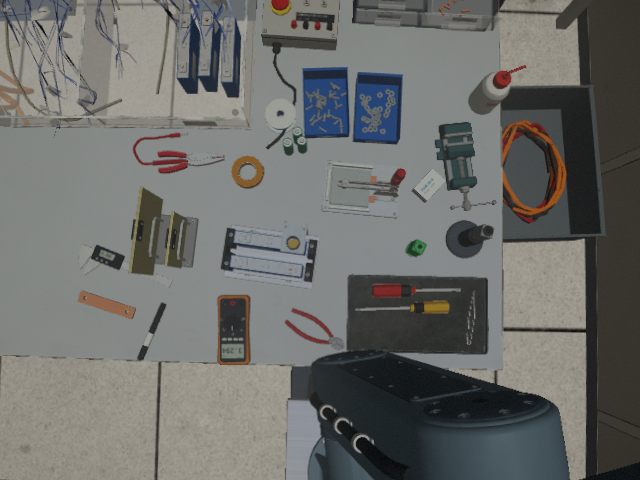

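View pics/side0.png

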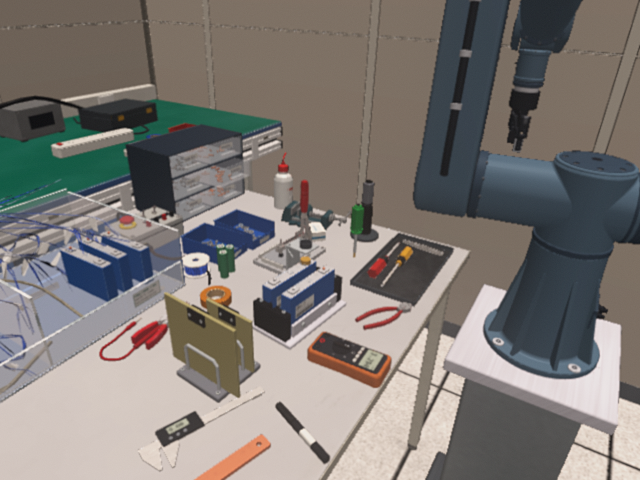

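The top view shows the rack with its long plate at about (147,235), the short plate at (176,240), the nest at (270,255) with the guard at (293,241), the stand with the grey/black probe at (465,238), and the green look-alike at (416,247). Next I'll measure and make an enlarged crop.

Run:
```python
from h import *
import pickle
cs=pickle.load(open("c0.pkl","rb"))
def rect(P):
    (c,s,a)=cv2.minAreaRect((P[:,:2]*1000).astype(np.float32)); return np.round(c,1),np.round(s,1),round(a,1)
for n,c in cs.items():
    P=cloud(c); print(n,"table z",np.nanmedian(P[...,2][(np.abs(P[...,2])<.02)]))
    for nm,(u0,v0,u1,v1),zs in [("rack",(125,180,205,280),[(.15,.165),(.12,.135),(.11,.13),(.006,.017)]),("nest",(215,215,325,295),[(.148,.165),(.137,.147),(.105,.115),(.095,.105),(.066,.078),(.004,.014)]),("stand",(440,210,500,265),[(.16,.19),(.09,.105),(.004,.02)]),("green",(400,235,430,260),[(.08,.12),(.12,.2)])]:
        q=plane(cs["top"],[(u0,v0),(u1,v1)],0.05); lo=q[:,:2].min(0)-.0;hi=q[:,:2].max(0)
        for a,b in zs:
            m=(P[...,0]>lo[0])&(P[...,0]<hi[0])&(P[...,1]>lo[1])&(P[...,1]<hi[1])&(P[...,2]>a)&(P[...,2]<b)
            Q=P[m]
            if len(Q)>10: print(nm,(a,b),len(Q),rect(Q),np.round(np.median(Q,0),4), np.round(Q.min(0),3),np.round(Q.max(0),3))
f=cs["top"]["frame"]
A=cv2.resize(f[175:295,115:335],None,fx=3.6,fy=3.6,interpolation=cv2.INTER_CUBIC)[:,:792]
cv2.imwrite("pics/a.png",A)
s=cs["side"]["frame"]; B=np.hstack([cv2.resize(s[170:260,330:400],(350,450)),cv2.resize(f[200:270,400:500],(450,315))[:,:] if 0 else cv2.resize(f[200:290,400:490],(450,450))])
cv2.imwrite("pics/b.png",B)
```

```text
top table z 0.0002964916854062416
rack (0.15, 0.165) 430 (array([495.3, 454. ]), array([ 15.8, 169.5]), 83.4) [0.4948 0.4538 0.1557] [0.411 0.444 0.15 ] [0.58  0.464 0.162]
rack (0.12, 0.135) 458 (array([493.6, 420.1]), array([ 66.3, 169.1]), 85.4) [0.4843 0.3996 0.1259] [0.412 0.388 0.12 ] [0.58  0.459 0.135]
rack (0.11, 0.13) 610 (array([493.7, 420. ]), array([ 66.7, 168.9]), 85.6) [0.4835 0.4    0.1236] [0.412 0.387 0.11 ] [0.58  0.459 0.13 ]
rack (0.006, 0.017) 1078 (array([488.4, 435. ]), array([141.5, 179.5]), 77.6) [0.4833 0.4288 0.011 ] [0.403 0.347 0.006] [0.578 0.519 0.017]
nest (0.148, 0.165) 55 (array([477.8, 149. ]), array([25. , 23.3]), 1.3) [0.4785 0.1495 0.1537] [0.465 0.137 0.149] [0.49  0.161 0.158]
nest (0.137, 0.147) 524 (array([487.8, 147.9]), array([46. , 57.9]), 83.2) [0.4934 0.1465 0.1422] [0.457 0.123 0.137] [0.519 0.173 0.147]
nest (0.105, 0.115) 208 (array([460.6, 200.7]), array([139.8,  72. ]), 81.1) [0.4741 0.162  0.1073] [0.416 0.136 0.105] [0.497 0.273 0.115]
nest (0.095, 0.105) 1437 (array([458.9, 200.5]), array([145.9,  76.9]), 83.0) [0.4442 0.2104 0.
[... 2523 characters left out ...]
506.7, -221.1]), array([24.8, 23.3]), 85.1) [ 0.5033 -0.2179  0.165 ] [ 0.494 -0.232  0.16 ] [ 0.519 -0.209  0.171]
stand (0.09, 0.105) 62 (array([ 504.2, -215.7]), array([32.7, 22.1]), 18.4) [ 0.5008 -0.214   0.0969] [ 0.49  -0.231  0.09 ] [ 0.523 -0.204  0.105]
stand (0.004, 0.02) 187 (array([ 497.5, -214.8]), array([83.1, 63.1]), 50.4) [ 0.4902 -0.2082  0.0087] [ 0.466 -0.262  0.004] [ 0.545 -0.179  0.019]
green (0.08, 0.12) 168 (array([472.3, -89.1]), array([31.4, 19.6]), 22.3) [ 0.4696 -0.0875  0.1003] [ 0.46  -0.104  0.08 ] [ 0.49 -0.08  0.12]
green (0.12, 0.2) 147 (array([472.9, -93.3]), array([28.7, 23.4]), 54.7) [ 0.4708 -0.089   0.1361] [ 0.459 -0.103  0.12 ] [ 0.489 -0.078  0.152]
```

View pics/a.png

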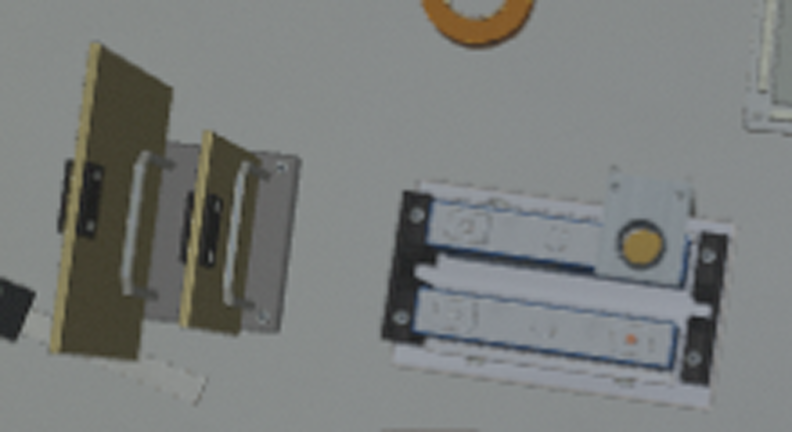

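View pics/b.png

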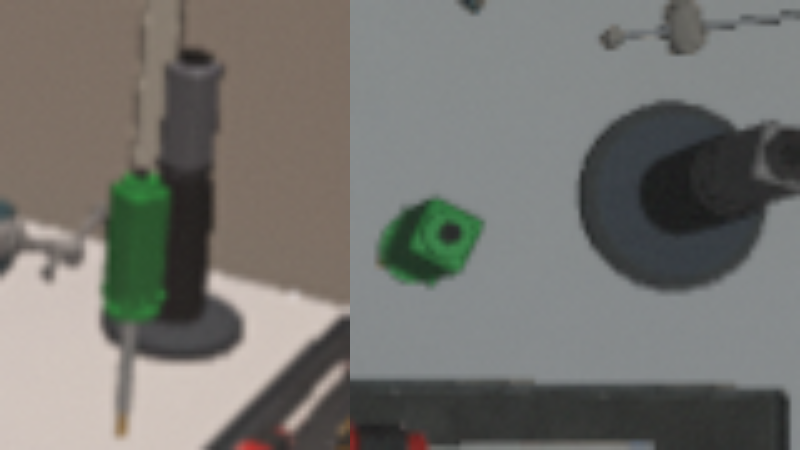

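Run:
```python
from h import *
import pickle
cs=pickle.load(open("c0.pkl","rb"))
for n,c in cs.items():
    P=cloud(c).reshape(-1,3); col=c["frame"].reshape(-1,3).astype(int)
    ok=~np.isnan(P[:,0]); P=P[ok]; col=col[ok]
    # plate plane
    m=(P[:,0]>.415)&(P[:,0]<.576)&(P[:,1]>.435)&(P[:,1]<.475)&(P[:,2]>.095)&(P[:,2]<.152)&(np.abs(P[:,0]-.495)>.03)
    Q=P[m]
    for _ in range(4):
        A=np.c_[Q[:,0]-.495,Q[:,2]-.157,np.ones(len(Q))]; k=np.linalg.lstsq(A,Q[:,1],rcond=None)[0]
        r=Q[:,1]-A@k; Q=Q[np.abs(r)<max(.0015,2*r.std())]
    print(n,"plate face: dy/dx %.4f lean dy/dz %.4f y@top %.4f"%tuple(k),len(Q),r.std())
    m=(P[:,0]>.4)&(P[:,0]<.59)&(P[:,1]>.435)&(P[:,1]<.475)&(P[:,2]>.153)
    Q=P[m]; print("top edge z",np.median(Q[:,2]),"x",Q[:,0].min(),Q[:,0].max(),"dark grip x",np.percentile(Q[col[ok][m].sum(1)<120 if 0 else (col[m].sum(1)<150)][:,0],[2,50,98]) if (col[m].sum(1)<150).sum()>5 else None)
    e=Q[np.abs(Q[:,0]-.495)>.03]; print(" line",np.polyfit(e[:,0]-.495,e[:,1],1))
    yaw=np.deg2rad(-6.9); c0=np.array([.459,.2005]); Rz=np.array([[np.cos(yaw),-np.sin(yaw)],[np.sin(yaw),np.cos(yaw)]])
    L=(P[:,:2]-c0)@Rz*1000
    t=(np.abs(P[:,2]-.101)<.004)&(np.abs(L[:,0])<45)&(np.abs(L[:,1])<80)
    for lo,hi in((-60,-20),(-20,20),(20,60)):
        s=t&(L[:,1]>lo)&(L[:,1]<hi); x=L[s,0]; neg=x[x<0]; pos=x[x>0]
        print(" cells y",lo,hi,[np.round(np.percentile(v,[1,99]),1) for v in(neg,pos) if len(v)>9])
    for sg in(-1,1):
        s=t&(np.sign(L[:,0])==sg); print("  y ext",np.percentile(L[s,1],[.5,99.5]).round(1))
    m=(np.abs(P[:,0]-.507)<.03)&(np.abs(P[:,1]+.222)<.03)&(P[:,2]>.107)
    for a,b in((.107,.16),(.16,.168),(.17,.18)):
        Q=P[m&(P[:,2]>a)&(P[:,2]<b)]; 
        if len(Q)>5: print("probe",a,b,len(Q),cv2.minAreaRect((Q[:,:2]*1000).astype(np.float32)),np.median(Q[:,2]))
```

```text
top plate face: dy/dx -0.0803 lean dy/dz -0.0014 y@top 0.4518 435 0.0006048353128783971
top edge z 0.1561881703791025 x 0.4110128596021263 0.5800019492820052 dark grip x [0.47568094 0.49486661 0.51429179]
 line [-0.08384923  0.45428979]
 cells y -60 -20 [array([-37.9, -12. ]), array([12.9, 38.2])]
 cells y -20 20 [array([-38.1, -12.4]), array([11.9, 37.7])]
 cells y 20 60 [array([-38. , -12.5]), array([11.8, 37.6])]
  y ext [-72.3  71.7]
  y ext [-72.4  72.5]
probe 0.107 0.16 135 ((503.1055603027344, -217.26243591308594), (31.790355682373047, 16.71238136291504), 31.937824249267578) 0.13406613761737352
probe 0.16 0.168 87 ((507.6296691894531, -224.02072143554688), (25.40106964111328, 24.123010635375977), 77.78257751464844) 0.16464565033268208
probe 0.17 0.18 49 ((507.36187744140625, -223.82861328125), (18.041051864624023, 16.03755760192871), 20.325408935546875) 0.17190722175238116
side plate face: dy/dx -0.0812 lean dy/dz -0.0023 y@top 0.4583 1030 0.0006123752356663067
top edge z 0.1566588689910722 x 0.4111098970407404 0.5796368739939013 dark grip x [0.47803741 0.4949047  0.5143789 ]
 line [-0.0834472   0.45668281]
 cells y -60 -20 [array([-39.2, -13.5]), array([10.7, 37.3])]
 cells y -20 20 [array([-39.9, -13.2]), array([10.9, 36.7])]
 cells y 20 60 [array([-39.7, -14.1]), array([11.1, 36.3])]
  y ext [-70.9  75.7]
  y ext [-68.9  75.3]
probe 0.107 0.16 198 ((502.7641906738281, -216.99354553222656), (32.134429931640625, 21.179731369018555), 31.091115951538086) 0.13375763091656712
probe 0.16 0.168 36 ((506.6688232421875, -221.11660766601562), (24.75625991821289, 23.335227966308594), 85.10064697265625) 0.1635313407980397
```

Request:
jog_arm(
  series=[
    [[0, 0, -50, 0, 0, 0, 40], [0, 0, -50, 0, 0, 0, 40], [0, 0, -20, 0, 0, 0, 40], [0, -50, 0, 0, 0, 0, 40], [0, -50, 0, 0, 0, 0, 40], [0, -50, 0, 0, 0, 0, 40], [0, -50, 0, 0, 0, 0, 40], [0, -50, 0, 0, 0, 0, 40], [0, -50, 0, 0, 0, 0, 40], [0, -50, 0, 0, 0, 0, 40]],
  ],
)

```text
time_s: 1.1
eef_pos: [0.0797, -0.2084, 0.3146]
eef_rot: [-0.0, 0.983, 0.181, -0.0]
wrist_force: [-1.8, 1.5, 1.2]
opening: 0.466
grasp_force: 0.0
```

Request:
jog_arm(
  series=[
    [[42, -20, -6, 0, 0, 0, 40], [42, -20, -6, 0, 0, 0, 40], [42, -20, -6, 0, 0, 0, 40], [42, -20, -6, 0, 0, 0, 40], [42, -20, -6, 0, 0, 0, 40], [42, -20, -6, 0, 0, 0, 40], [42, -20, -6, 0, 0, 0, 40], [42, -20, -6, 0, 0, 0, 40], [42, -20, -6, 0, 0, 0, 40], [42, -20, -6, 0, 0, 0, 40]],
  ],
)

```text
time_s: 2.1
eef_pos: [0.3693, 0.082, 0.369]
eef_rot: [-0.001, 0.984, 0.181, -0.001]
wrist_force: [0.3, -1.0, 0.7]
opening: 0.465
grasp_force: 0.0
```

```bash
cat >> h.py <<'E'
def go(x,y,z,phi):
    "world target -> shift in tool axes at current heading, and turn rz"
    o=ctrl.get_obs(); M=R.from_quat(o["eef_rot"],scalar_first=True).as_matrix()
    p=np.array(o["eef_pos"]); h=np.arctan2(M[1,0],M[0,0]); dz=(h-phi+np.pi)%(2*np.pi)-np.pi
    print("t%.2f"%o["time_s"],"pos",p.round(4),"h %.4f"%h,"zaxis",M[:,2].round(4),"tool shift mm",(M.T@(np.array([x,y,z])-p)*1000).round(1),"rz %.4f"%dz,"f",np.round(o["wrist_force"],1))
    c,s=np.cos(phi),np.sin(phi); d=(np.array([x,y])-p[:2])*1000
    print("  shift after turn:",round(c*d[0]+s*d[1],1),round(s*d[0]-c*d[1],1))
E
python3 - <<'E'
from h import *
import pickle
c=cam("wrist"); pickle.dump(c,open("w1.pkl","wb")); cv2.imwrite("pics/w1.png",c["frame"])
go(.459,.2005,.30,-.082); go(.495,.4552,.25,-.082)
print(c["xyz"],Rm(c).round(3).tolist())
E
```

```text
t2.15 pos [0.3725 0.0862 0.3684] h 0.3674 zaxis [-0.0017  0.0056 -1.    ] tool shift mm [121.8 -75.2  68.9] rz 0.4494 f [-1.2  0.3 -1.1]
  shift after turn: 76.9 -121.0
t2.15 pos [0.3725 0.0862 0.3684] h 0.3674 zaxis [-0.0017  0.0056 -1.    ] tool shift mm [ 246.9 -299.7  120.2] rz 0.4494 f [-1.2  0.3 -1.1]
  shift after turn: 91.9 -377.8
[0.44190989 0.1101965  0.54701243] [[0.355, -0.889, -0.289], [-0.935, -0.338, -0.108], [-0.002, 0.309, -0.951]]
```

View pics/w1.png

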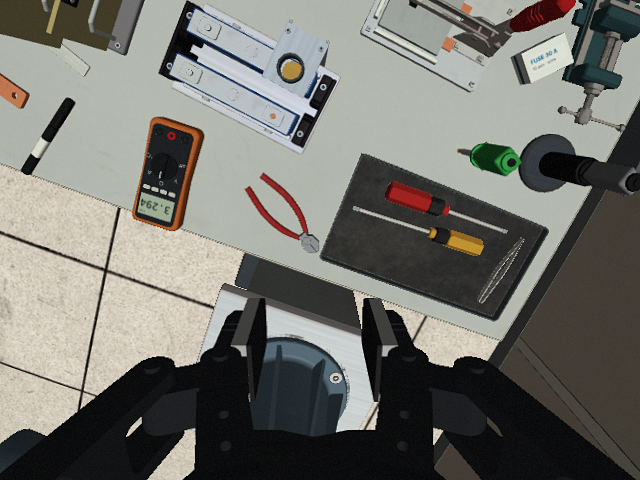

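The wrist view shows the nest at (250,75) with the bushing at (291,68), the probe in its stand at (610,175), and the green look-alike at (493,158). I'll use its depth data for the nest as a third measurement and move on to the rack.

```bash
cat > nest.py <<'E'
from h import *
def nest(c):
    P=cloud(c).reshape(-1,3); P=P[~np.isnan(P[:,0])]
    yaw=np.deg2rad(-6.9); c0=np.array([.459,.2005]); Rz=np.array([[np.cos(yaw),-np.sin(yaw)],[np.sin(yaw),np.cos(yaw)]])
    L=(P[:,:2]-c0)@Rz*1000
    t=(np.abs(P[:,2]-.101)<.004)&(np.abs(L[:,0])<45)&(np.abs(L[:,1])<80)
    for lo,hi in((-60,-20),(-20,20),(20,60)):
        s=t&(L[:,1]>lo)&(L[:,1]<hi); x=L[s,0]; print(" y",lo,hi,[np.round(np.percentile(v,[1,99]),1) for v in(x[x<0],x[x>0]) if len(v)>9])
    for sg in(-1,1): print("  y ext",np.percentile(L[t&(np.sign(L[:,0])==sg),1],[.5,99.5]).round(1))
    b=(P[:,2]>.150)&(P[:,2]<.162)&(np.abs(L[:,0]-25)<22)&(np.abs(L[:,1]+50)<22)
    Q=(P[b][:,:2]*1000).astype(np.float32); 
    if len(Q)>5: print("bush z",np.median(P[b,2]),cv2.minEnclosingCircle(Q),cv2.minAreaRect(Q))
    m=(np.abs(P[:,0]-.507)<.03)&(np.abs(P[:,1]+.222)<.03)&(P[:,2]>.16)
    Q=P[m]
    if len(Q)>5: print("probe",len(Q),cv2.minAreaRect((Q[:,:2]*1000).astype(np.float32)),np.median(Q[:,2]))
E
python3 - <<'E'
from nest import *; import pickle
nest(pickle.load(open("w1.pkl","rb")))
for c in pickle.load(open("c0.pkl","rb")).values(): nest(c)
E
```

```text
y -60 -20 [array([-37.2, -11.2]), array([14.1, 39. ])]
 y -20 20 [array([-37.8, -11.5]), array([12.2, 38.2])]
 y 20 60 [array([-37.9, -11.6]), array([12.1, 38.3])]
  y ext [-71.6  74.1]
  y ext [-71.5  74.8]
bush z 0.15392603410222377 ((478.555908203125, 149.4739990234375), 13.516046524047852) ((478.7423400878906, 149.5120849609375), (26.586069107055664, 25.46856689453125), 2.59185528755188)
probe 488 ((507.9240417480469, -222.61724853515625), (24.36172103881836, 24.823871612548828), 75.41680908203125) 0.16599747513139435
 y -60 -20 [array([-37.9, -12. ]), array([12.9, 38.2])]
 y -20 20 [array([-38.1, -12.4]), array([11.9, 37.7])]
 y 20 60 [array([-38. , -12.5]), array([11.8, 37.6])]
  y ext [-72.3  71.7]
  y ext [-72.4  72.5]
bush z 0.15399361521992283 ((477.9764404296875, 148.89764404296875), 13.211742401123047) ((477.7900390625, 149.04522705078125), (24.958349227905273, 23.262989044189453), 1.2858434915542603)
probe 160 ((507.6296691894531, -224.02072143554688), (25.40106964111328, 24.123010635375977), 77.78257751464844) 0.1674245090113332
 y -60 -20 [array([-39.2, -13.5]), array([10.7, 37.3])]
 y -20 20 [array([-39.9, -13.2]), array([10.9, 36.7])]
 y 20 60 [array([-39.7, -14.1]), array([11.1, 36.3])]
  y ext [-70.9  75.7]
  y ext [-68.9  75.3]
bush z 0.15218694891665216 ((476.6353454589844, 147.64990234375), 15.512036323547363) ((477.4912414550781, 147.9677734375), (28.013843536376953, 25.509889602661133), 88.38734436035156)
probe 47 ((506.6688232421875, -221.11660766601562), (24.75625991821289, 23.335227966308594), 85.10064697265625) 0.16496183947360787
```

Request:
jog_arm(
  series=[
    [[0, 0, 0, 0, 0, 0.11, 40], [0, 0, 0, 0, 0, 0.11, 40], [0, 0, 0, 0, 0, 0.11, 40], [0, 0, 0, 0, 0, 0.12, 40], [10, -45, 0, 0, 0, 0, 40], [10, -45, 0, 0, 0, 0, 40], [10, -45, 0, 0, 0, 0, 40], [10, -45, 0, 0, 0, 0, 40], [10, -45, 0, 0, 0, 0, 40], [10, -45, 0, 0, 0, 0, 40]],
  ],
)

```text
time_s: 3.15
eef_pos: [0.4521, 0.3451, 0.3689]
eef_rot: [-0.001, 0.999, -0.044, -0.001]
wrist_force: [-0.2, -0.0, 0.6]
opening: 0.47
grasp_force: 0.0
```

Run:
```python
from h import *
go(.495,.4552,.25,-.082)
```

```text
t3.15 pos [0.4521 0.3451 0.3689] h -0.0879 zaxis [-0.0023  0.0015 -1.    ] tool shift mm [  33.4 -113.3  119. ] rz -0.0059 f [-0.2 -0.   0.6]
  shift after turn: 33.8 -113.3
```

Request:
jog_arm(
  series=[
    [[8, -28, 10, 0, 0, 0, 40], [8, -28, 20, 0, 0, 0, 40], [8, -28, 30, 0, 0, 0, 40], [9, -28, 30, 0, 0, -0.006, 40], [0, 0, 0, 0, 0, 0, 40], [0, 0, 0, 0, 0, 0, 40], [0, 0, 0, 0, 0, 0, 40], [0, 0, 0, 0, 0, 0, 40], [0, 0, 0, 0, 0, 0, 40], [0, 0, 0, 0, 0, 0, 40]],
  ],
)

```text
time_s: 4.15
eef_pos: [0.4949, 0.4518, 0.281]
eef_rot: [-0.001, 0.999, -0.041, -0.0]
wrist_force: [0.1, 0.2, 0.3]
opening: 0.469
grasp_force: 0.0
```

Run:
```python
from h import *
go(.495,.4552,.126,-.082)
c=cam("wrist"); cv2.imwrite("pics/w2.png",c["frame"])
P=cloud(c).reshape(-1,3); P=P[~np.isnan(P[:,0])]
m=(P[:,0]>.4)&(P[:,0]<.59)&(P[:,1]>.43)&(P[:,1]<.48)&(P[:,2]>.15)&(P[:,2]<.165)
Q=P[m]; print(len(Q),np.median(Q[:,2]),Q.min(0),Q.max(0))
e=Q[np.abs(Q[:,0]-.495)>.03]; print(np.polyfit(e[:,0]-.495,e[:,1],1), cv2.minAreaRect((e[:,:2]*1000).astype(np.float32)))
g=Q[np.abs(Q[:,0]-.495)<.018]; print("grip",cv2.minAreaRect((g[:,:2]*1000).astype(np.float32)))
```

```text
t4.15 pos [0.4949 0.4518 0.281 ] h -0.0827 zaxis [ 0.     0.003 -1.   ] tool shift mm [ -0.2  -2.9 155. ] rz -0.0007 f [0.1 0.2 0.3]
  shift after turn: -0.2 -3.4
1944 0.1561529470086745 [0.41147973 0.44753887 0.15206269] [0.58105793 0.46641689 0.15855469]
[-0.07872205  0.45694267] ((496.0915222167969, 456.9659729003906), (5.9856085777282715, 170.19969177246094), 85.34120178222656)
grip ((495.29412841796875, 457.3424072265625), (13.383977890014648, 36.54750061035156), 85.34518432617188)
```

View pics/w2.png

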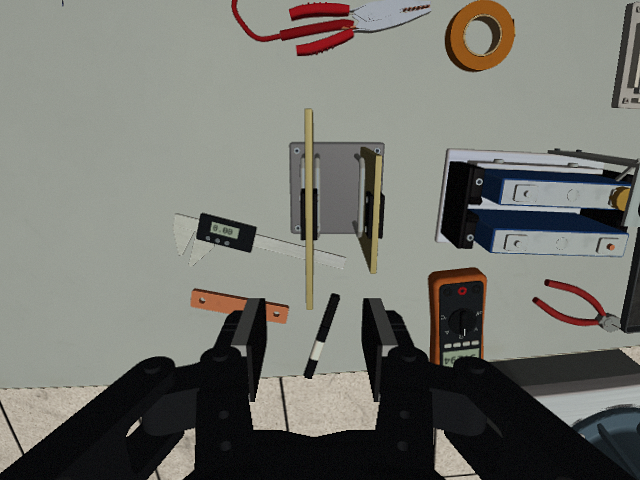

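The plate is at x=310 between the fingers (centred about x=315) and is well aligned. Next is the descent.

Request:
jog_arm(
  series=[
    [[0.6, -4, 30, 0, 0, 0, 40], [0, 0, 40, 0, 0, 0, 40], [0, 0, 40, 0, 0, 0, 40], [0, 0, 30, 0, 0, 0, 40], [0, 0, 15, 0, 0, 0, 40], [0, 0, 0, 0, 0, 0, 40], [0, 0, 0, 0, 0, 0, 40], [0, 0, 0, 0, 0, 0, 40], [0, 0, 0, 0, 0, 0, 0], [0, 0, 0, 0, 0, 0, 0]],
  ],
)

```text
time_s: 5.2
eef_pos: [0.4959, 0.4567, 0.1261]
eef_rot: [-0.002, 0.999, -0.041, 0.0]
wrist_force: [0.3, 0.9, -0.3]
opening: 0.142
grasp_force: 0.0
```

Request:
jog_arm(
  series=[
    [[0, 0, 0, 0, 0, 0, 0], [0, 0, 0, 0, 0, 0, 0], [0, 0, 0, 0, 0, 0, 0], [0, 0, 0, 0, 0, 0, 0], [0, 0, 0, 0, 0, 0, 0], [0, 0, 0, 0, 0, 0, 0], [0, 0, 0, 0, 0, 0, 0], [0, 0, 0, 0, 0, 0, 0], [0, 0, 0, 0, 0, 0, 0], [0, 0, 0, 0, 0, 0, 0]],
  ],
)

```text
time_s: 6.2
eef_pos: [0.4953, 0.4563, 0.1246]
eef_rot: [-0.001, 0.999, -0.041, -0.001]
wrist_force: [0.4, 0.0, 0.0]
opening: 0.0
grasp_force: 0.0
```

Run:
```python
from h import *
go(.495,.4552,.126,-.082)
print(ctrl.get_obs()["opening"],ctrl.get_obs()["grasp_force"])
```

```text
t6.20 pos [0.4953 0.4563 0.1246] h -0.0822 zaxis [-0.0017  0.0019 -1.    ] tool shift mm [-0.2  1.1 -1.4] rz -0.0002 f [0.4 0.  0. ]
  shift after turn: -0.2 1.1
0.00011262843735589245 0.0
```

Run:
```python
from h import *
a=cam("wrist")["frame"]; b=cam("side")["frame"]
cv2.imwrite("pics/d.png",np.hstack([cv2.resize(a,(440,330)),cv2.resize(b[240:420,120:300],(330,330))]))
```

```text
(no output)
```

View pics/d.png

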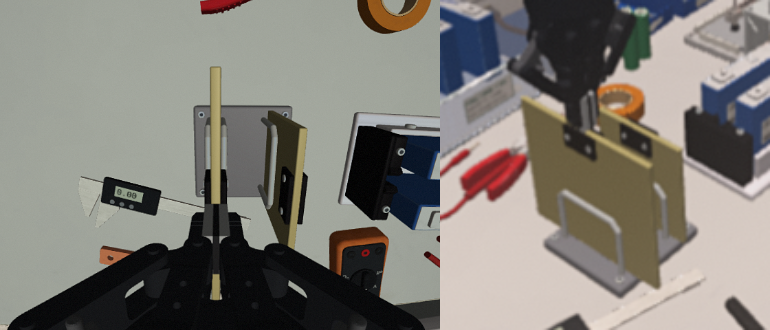

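The fingers look closed above the plate's top edge, even though the reported TCP is at z = 0.125. I'll measure the true height of the fingertips from depth.

Run:
```python
from h import *
for n in("side","top","wrist"):
    c=cam(n); P=cloud(c).reshape(-1,3); col=c["frame"].reshape(-1,3).astype(int); k=~np.isnan(P[:,0]); P=P[k];col=col[k]
    m=(np.abs(P[:,0]-.495)<.06)&(np.abs(P[:,1]-.456)<.08)
    print(n,c["xyz"])
    for z in np.arange(.14,.30,.01):
        s=m&(P[:,2]>=z)&(P[:,2]<z+.01)&(col.sum(1)<200)
        if s.sum()>3: print("  z%.2f"%z,s.sum(),P[s].min(0).round(3),P[s].max(0).round(3))
    e=m&(P[:,2]>.15)&(P[:,2]<.165)&(col.sum(1)>250); 
    if e.sum()>5: print("  plate top",np.median(P[e],0),P[e].min(0),P[e].max(0))
o=ctrl.get_obs(); print(o["eef_pos"],o["q"].round(4),o["wrist_force"])
```

```text
side [0.02113527 0.89338145 0.62225062]
  z0.14 65 [0.477 0.46  0.14 ] [0.517 0.464 0.15 ]
  z0.15 83 [0.476 0.45  0.15 ] [0.516 0.464 0.159]
  z0.16 14 [0.484 0.444 0.163] [0.499 0.468 0.17 ]
  z0.17 56 [0.483 0.443 0.17 ] [0.501 0.47  0.18 ]
  z0.18 58 [0.483 0.443 0.18 ] [0.502 0.471 0.19 ]
  z0.19 47 [0.481 0.443 0.19 ] [0.502 0.47  0.2  ]
  z0.20 97 [0.479 0.432 0.2  ] [0.492 0.483 0.21 ]
  z0.21 230 [0.478 0.417 0.21 ] [0.506 0.494 0.22 ]
  z0.22 221 [0.476 0.408 0.22 ] [0.51  0.504 0.23 ]
  z0.23 244 [0.475 0.399 0.23 ] [0.5   0.511 0.24 ]
  z0.24 315 [0.475 0.396 0.24 ] [0.508 0.518 0.25 ]
  z0.25 350 [0.473 0.397 0.25 ] [0.509 0.518 0.26 ]
  z0.26 322 [0.473 0.416 0.26 ] [0.504 0.5   0.27 ]
  z0.27 174 [0.48  0.417 0.27 ] [0.506 0.497 0.28 ]
  z0.28 100 [0.458 0.443 0.28 ] [0.507 0.494 0.29 ]
  z0.29 302 [0.456 0.431 0.29 ] [0.509 0.494 0.3  ]
  plate top [0.47837809 0.45758551 0.15624183] [0.43506629 0.44932227 0.15015119] [0.5544787  0.46409214 0.16481841]
top [0.38775918 0.10274727 1.18740762]
  z0.14 58 [0.457 0.446 0.14 ] [0.554 0.455 0.15 ]
  z0.15 51 [0.462 0.446 0.15
[... 904 characters left out ...]
893 [0.499 0.443 0.17 ] [0.506 0.47  0.18 ]
  z0.18 1109 [0.499 0.442 0.18 ] [0.506 0.469 0.19 ]
  z0.19 1208 [0.482 0.443 0.19 ] [0.507 0.469 0.2  ]
  z0.20 3178 [0.482 0.423 0.2  ] [0.51 0.49 0.21]
  z0.21 9341 [0.481 0.414 0.21 ] [0.511 0.496 0.22 ]
  z0.22 7928 [0.481 0.407 0.22 ] [0.513 0.504 0.23 ]
  z0.23 14268 [0.482 0.398 0.23 ] [0.514 0.513 0.24 ]
  z0.24 14761 [0.494 0.394 0.24 ] [0.514 0.518 0.25 ]
  z0.25 1597 [0.501 0.395 0.25 ] [0.516 0.516 0.255]
  plate top [0.52768853 0.45441967 0.1562275 ] [0.43508008 0.44922376 0.15383257] [0.55498365 0.4641107  0.16486786]
[0.49523736 0.45631803 0.12453296] [0.5673 0.4573 1.3992 0.0026 1.2856 2.2195] [-0.18056934  0.43084212  0.14279903]
```

The true fingertips are at z≈0.163, 39 mm above the reported TCP, while lateral position agrees. The reported TCP therefore sits about 39 mm too far along the tool z, and I'll use true tip = reported + 39 mm. Nothing was touched. Next: reopen, go down 38 mm and grip.

Request:
jog_arm(
  series=[
    [[0, 0, 0, 0, 0, 0, 40], [0, 0, 0, 0, 0, 0, 40], [0, 0, 0, 0, 0, 0, 40], [0, 0, 0, 0, 0, 0, 40], [0, 0, 0, 0, 0, 0, 40], [0, 0, 12, 0, 0, 0, 40], [0, 0, 13, 0, 0, 0, 40], [0, 0, 13, 0, 0, 0, 40], [0, 0, 0, 0, 0, 0, 40], [0, 0, 0, 0, 0, 0, 40]],
  ],
)

```text
time_s: 7.45
eef_pos: [0.4947, 0.456, 0.0854]
eef_rot: [-0.0, 0.999, -0.041, -0.002]
wrist_force: [0.7, 0.8, 0.0]
opening: 0.468
grasp_force: 0.0
```

Request:
jog_arm(
  series=[
    [[0, 0, 0, 0, 0, 0, 0], [0, 0, 0, 0, 0, 0, 0], [0, 0, 0, 0, 0, 0, 0], [0, 0, 0, 0, 0, 0, 0], [0, 0, 0, 0, 0, 0, 0], [0, 0, 0, 0, 0, 0, 0], [0, 0, 0, 0, 0, 0, 0], [0, 0, 0, 0, 0, 0, 0], [0, 0, 0, 0, 0, 0, 0], [0, 0, 0, 0, 0, 0, 0]],
  ],
)

```text
time_s: 8.45
eef_pos: [0.4958, 0.4567, 0.0875]
eef_rot: [-0.001, 0.999, -0.041, -0.0]
wrist_force: [0.5, 0.7, 6.3]
opening: 0.153
grasp_force: 59.4
```

Run:
```python
from h import *
go(.495,.4552,.087,-.082)
c=cam("side"); P=cloud(c).reshape(-1,3); col=c["frame"].reshape(-1,3).astype(int); k=~np.isnan(P[:,0]); P=P[k];col=col[k]
m=(np.abs(P[:,0]-.495)<.016)&(P[:,1]>.43)&(P[:,1]<.5)&(col.sum(1)<200)
for z in np.arange(.1,.18,.005):
    s=m&(P[:,2]>=z)&(P[:,2]<z+.005)
    if s.sum()>3: print("  z%.3f"%z,s.sum(),P[s].min(0).round(3),P[s].max(0).round(3))
```

```text
t8.45 pos [0.4958 0.4567 0.0875] h -0.0822 zaxis [-4.0e-04  2.8e-03 -1.0e+00] tool shift mm [-0.7  1.6  0.4] rz -0.0002 f [0.5 0.7 6.3]
  shift after turn: -0.7 1.6
  z0.130 20 [0.479 0.459 0.131] [0.504 0.476 0.135]
  z0.135 28 [0.479 0.462 0.135] [0.504 0.477 0.14 ]
  z0.140 30 [0.479 0.437 0.14 ] [0.503 0.477 0.145]
  z0.145 31 [0.479 0.437 0.145] [0.502 0.478 0.15 ]
  z0.150 35 [0.481 0.434 0.15 ] [0.504 0.477 0.155]
  z0.155 48 [0.479 0.435 0.155] [0.504 0.477 0.16 ]
  z0.160 38 [0.482 0.44  0.16 ] [0.501 0.478 0.165]
  z0.165 54 [0.481 0.432 0.165] [0.501 0.491 0.17 ]
  z0.170 96 [0.48  0.434 0.17 ] [0.509 0.495 0.175]
  z0.175 115 [0.48  0.43  0.175] [0.509 0.499 0.18 ]
```

Request:
jog_arm(
  series=[
    [[0, 0, -5, 0, 0, 0, 0], [0, 0, -15, 0, 0, 0, 0], [0, 0, -25, 0, 0, 0, 0], [0, 0, -25, 0, 0, 0, 0], [0, 0, -25, 0, 0, 0, 0], [0, 0, -30, 0, 0, 0, 0], [0, 0, -30, 0, 0, 0, 0], [0, 0, -25, 0, 0, 0, 0], [0, 0, 0, 0, 0, 0, 0], [0, 0, 0, 0, 0, 0, 0]],
  ],
)

```text
time_s: 9.5
eef_pos: [0.4952, 0.4559, 0.2663]
eef_rot: [-0.001, 0.999, -0.041, -0.001]
wrist_force: [0.3, 1.1, -4.0]
opening: 0.153
grasp_force: 59.1
```

Request:
jog_arm(
  series=[
    [[0, 0, 0, 0, 0, -0.1, 0], [0, 0, 0, 0, 0, -0.14, 0], [0, 0, 0, 0, 0, -0.14, 0], [0, 0, 0, 0, 0, -0.14, 0], [0, 0, 0, 0, 0, -0.14, 0], [0, 0, 0, 0, 0, -0.14, 0], [0, 0, 0, 0, 0, -0.14, 0], [0, 0, 0, 0, 0, -0.14, 0], [0, 0, 0, 0, 0, -0.14, 0], [0, 0, 0, 0, 0, -0.14, 0]],
  ],
)

```text
time_s: 10.5
eef_pos: [0.4942, 0.4552, 0.2631]
eef_rot: [-0.001, 0.801, 0.599, -0.003]
wrist_force: [0.3, -1.1, -2.4]
opening: 0.152
grasp_force: 58.9
```

Request:
jog_arm(
  series=[
    [[0, 0, 0, 0, 0, -0.13, 0], [0, 0, 0, 0, 0, -0.04, 0], [0, 0, 0, 0, 0, 0, 0], [0, 0, 0, 0, 0, 0, 0], [-20, 0, 0, 0, 0, 0, 0], [-40, 0, 0, 0, 0, 0, 0], [-45, 0, 0, 0, 0, 0, 0], [-45, 0, 0, 0, 0, 0, 0], [-20, 0, 0, 0, 0, 0, 0], [0, 0, 0, 0, 0, 0, 0]],
  ],
)

```text
time_s: 11.5
eef_pos: [0.4743, 0.2847, 0.2659]
eef_rot: [-0.001, 0.751, 0.661, -0.001]
wrist_force: [0.5, 0.7, -2.2]
opening: 0.154
grasp_force: 59.0
```

Run:
```python
from h import *
go(.4591,.2016,.262,1.4504); print(ctrl.get_obs()["opening"])
```

```text
t11.50 pos [0.4743 0.2847 0.2659] h 1.4436 zaxis [-2.4e-03  8.0e-04 -1.0e+00] tool shift mm [-84.4  -4.5   3.9] rz -0.0068 f [ 0.5  0.7 -2.2]
  shift after turn: -84.3 -5.1
0.15365598952101306
```

Request:
jog_arm(
  series=[
    [[-20, -1, 0, 0, 0, -0.007, 0], [-30, -1.5, 0, 0, 0, 0, 0], [-24, -1.5, 0, 0, 0, 0, 0], [-10, -0.5, 0, 0, 0, 0, 0], [0, 0, 0, 0, 0, 0, 0], [0, 0, 0, 0, 0, 0, 0], [0, 0, 0, 0, 0, 0, 0], [0, 0, 0, 0, 0, 0, 0], [0, 0, 0, 0, 0, 0, 0], [0, 0, 0, 0, 0, 0, 0]],
  ],
)

```text
time_s: 12.5
eef_pos: [0.4603, 0.2048, 0.266]
eef_rot: [-0.001, 0.747, 0.665, -0.0]
wrist_force: [-0.2, 0.1, -3.0]
opening: 0.153
grasp_force: 59.0
```

Run:
```python
from h import *
go(.4591,.2016,.262,1.4504)
yaw=np.deg2rad(-6.9); c0=np.array([.459,.2005]); Rz=np.array([[np.cos(yaw),-np.sin(yaw)],[np.sin(yaw),np.cos(yaw)]])
out=[]
for n in("top","side","wrist"):
    c=cam(n); P=cloud(c).reshape(-1,3); P=P[~np.isnan(P[:,0])]; L=np.c_[(P[:,:2]-c0)@Rz*1000,P[:,2]*1000]
    z=L[:,2]
    m=(np.abs(L[:,0])<12)&(np.abs(L[:,1])<100)&(z>190)&(z<345)&(np.abs(L[:,1])>25)
    Q=L[m]; print(n,len(Q)); 
    if len(Q)>20:
        print("  y ext",np.percentile(Q[:,1],[1,99]).round(1),"z ext",np.percentile(Q[:,2],[1,99]).round(1))
        e=Q[(Q[:,2]<np.percentile(Q[:,2],99)-6)]
        for _ in range(4):
            A=np.c_[e[:,1],e[:,2]-180,np.ones(len(e))]; k=np.linalg.lstsq(A,e[:,0],rcond=None)[0]; r=e[:,0]-A@k; e=e[np.abs(r)<max(.8,2*r.std())]
        print("  face x=%.4f*y %+.4f*(z-180) %+.2f"%tuple(k),len(e),r.std().round(2))
        t=Q[Q[:,2]>np.percentile(Q[:,2],98)-2]; print("  top edge x by y",[(y,np.round(np.percentile(t[np.abs(t[:,1]-y)<12,0],[5,50,95]),1)) for y in(-70,-45,45,70) if (np.abs(t[:,1]-y)<12).sum()>4])
    t=(np.abs(z-101)<4)&(np.abs(L[:,0])<45)&(np.abs(L[:,1])<80)
    for lo,hi in((-72,-25),(-25,25),(25,72)):
        s=t&(L[:,1]>lo)&(L[:,1]<hi); x=L[s,0]; print("  cells",lo,hi,[np.round(np.percentile(v,[1,99]),1) for v in(x[x<0],x[x>0]) if len(v)>9])
    cv2.imwrite(f"pics/n_{n}.png",c["frame"])
a=cv2.imread("pics/n_side.png")[130:370,200:400]; b=cv2.imread("pics/n_top.png")[160:320,200:350]; cv2.imwrite("pics/n.png",np.hstack([cv2.resize(a,(390,468)),cv2.resize(b,(400,468))]))
```

```text
t12.50 pos [0.4603 0.2048 0.266 ] h 1.4553 zaxis [-0.0019  0.0019 -1.    ] tool shift mm [-3.3 -0.8  4. ] rz 0.0049 f [-0.2  0.1 -3. ]
  shift after turn: -3.3 -0.8
top 181
  y ext [-79.2 -45.4] z ext [196.6 337. ]
  face x=-0.0058*y +0.0028*(z-180) -3.86 98 0.13
  top edge x by y [(-70, array([-2.5, -0.2,  2.4])), (-45, array([-2.2, -0.4,  1.5]))]
  cells -72 -25 [array([-37.8, -12.1]), array([19.7, 38.2])]
  cells -25 25 [array([-38.2, -13.1])]
  cells 25 72 [array([-38.3, -28.7])]
side 2947
  y ext [-77.3  91. ] z ext [192.  334.1]
  face x=-0.0032*y +0.0026*(z-180) -3.56 2419 0.73
  top edge x by y [(-70, array([-4.6, -2.6,  1.8])), (45, array([-4.5, -2.9,  1.7])), (70, array([-5. , -3. ,  0.4]))]
  cells -72 -25 [array([-38.7, -13. ]), array([11.1, 36.1])]
  cells -25 25 [array([-39. , -13.2]), array([10.8, 36.5])]
  cells 25 72 [array([-39.8, -14.2]), array([10.1, 35.1])]
wrist 5245
  y ext [-25.7  90.4] z ext [314.7 336.5]
  face x=2.8115*y +0.0178*(z-180) -76.50 462 5.11
  top edge x by y [(45, array([-3.4, -0.9,  1.8])), (70, array([-3.6, -0.8,  1.7]))]
  cells -72 -25 [array([-37.9, -12.1]), array([11.9, 37.9])]
  cells -25 25 [array([-37.8, -11.9]), array([12.1, 38.1])]
  cells 25 72 [array([-38.2, -12.5]), array([11.6, 37.9])]
```

View pics/n.png

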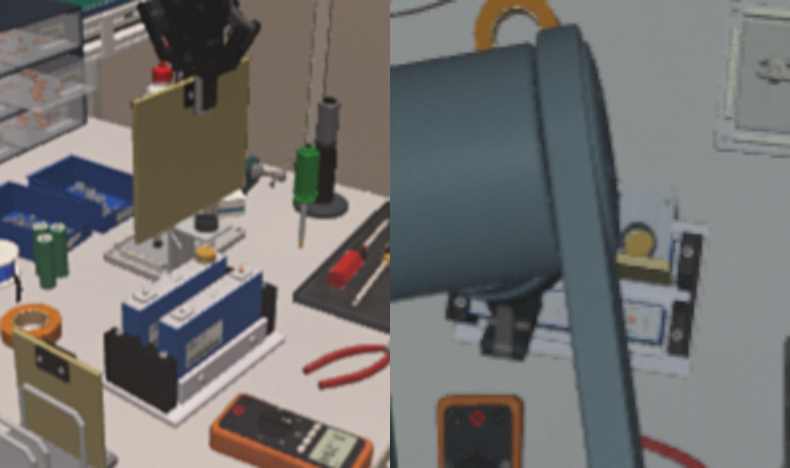

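The plate hangs over the nest aligned with the gap, about 3.5 mm too far along +y. I'll correct and lower it partway.

Request:
jog_arm(
  series=[
    [[-3.5, 0.4, 0, 0, 0, 0, 0], [0, 0, 15, 0, 0, 0, 0], [0, 0, 20, 0, 0, 0, 0], [0, 0, 20, 0, 0, 0, 0], [0, 0, 20, 0, 0, 0, 0], [0, 0, 20, 0, 0, 0, 0], [0, 0, 10, 0, 0, 0, 0], [0, 0, 0, 0, 0, 0, 0], [0, 0, 0, 0, 0, 0, 0], [0, 0, 0, 0, 0, 0, 0]],
  ],
)

```text
time_s: 13.65
eef_pos: [0.4611, 0.2012, 0.1625]
eef_rot: [-0.001, 0.747, 0.665, 0.001]
wrist_force: [0.6, 0.0, -2.9]
opening: 0.156
grasp_force: 58.9
```

Run:
```python
from h import *
go(.4591,.2016,.0855,1.4545)
yaw=np.deg2rad(-6.9); c0=np.array([.459,.2005]); Rz=np.array([[np.cos(yaw),-np.sin(yaw)],[np.sin(yaw),np.cos(yaw)]])
for n in("top","side","wrist"):
    c=cam(n); P=cloud(c).reshape(-1,3); P=P[~np.isnan(P[:,0])]; L=np.c_[(P[:,:2]-c0)@Rz*1000,P[:,2]*1000]
    z=L[:,2]
    Q=L[(np.abs(L[:,0])<9)&(np.abs(L[:,1])<100)&(z>115)&(z<250)&(np.abs(L[:,1])>25)]
    if len(Q)<20: continue
    print(n,"  y ext",np.percentile(Q[:,1],[1,99]).round(1),"ztop",np.percentile(Q[:,2],99).round(1))
    t=Q[Q[:,2]>np.percentile(Q[:,2],98)-2.5]; print("  top edge x by y",[(y,np.round(np.percentile(t[np.abs(t[:,1]-y)<12,0],[5,50,95]),1)) for y in(-70,-45,45,70) if (np.abs(t[:,1]-y)<12).sum()>4])
    t=(np.abs(z-72)<3)&(np.abs(L[:,0])<45)&(np.abs(L[:,1])<99)&(np.abs(L[:,1])>79)
    for sg in(-1,1):
        x=L[t&(np.sign(L[:,1])==sg),0]; print("  block",sg,[np.round(np.percentile(v,[1,99]),1) for v in(x[x<0],x[x>0]) if len(v)>9])
```

```text
t13.65 pos [0.4611 0.2012 0.1625] h 1.4548 zaxis [ 5.0e-04  2.3e-03 -1.0e+00] tool shift mm [-0.1 -2.1 77. ] rz 0.0003 f [ 0.6  0.  -2.9]
  shift after turn: 0.1 -2.1
top   y ext [-82.6 -53.8] ztop 233.8
  top edge x by y [(-70, array([-1.8,  0.4,  3.5]))]
  block -1 [array([-43.1,  -3.1]), array([ 1.8, 43.1])]
  block 1 [array([-44.3, -38.3])]
side   y ext [-81.   87.8] ztop 230.6
  top edge x by y [(45, array([-4. , -1.6,  2.4])), (70, array([-4. , -1.8,  1.7]))]
  block -1 [array([-43.6, -29.1])]
  block 1 [array([-44.8,  -3. ]), array([ 1.2, 42.4])]
wrist   y ext [-29.3  87.1] ztop 232.7
  top edge x by y [(45, array([-2.5, -0. ,  2.7])), (70, array([-2.7, -0.1,  2.6]))]
  block -1 []
  block 1 [array([-43.8,  -7.9]), array([ 7.5, 43.2])]
```

Request:
jog_arm(
  series=[
    [[0, -0.4, 5, 0, 0, 0, 0], [0, 0, 7, 0, 0, 0, 0], [0, 0, 7, 0, 0, 0, 0], [0, 0, 7, 0, 0, 0, 0], [0, 0, 7, 0, 0, 0, 0], [0, 0, 5, 0, 0, 0, 0], [0, 0, 5, 0, 0, 0, 0], [0, 0, 5, 0, 0, 0, 0], [0, 0, 0, 0, 0, 0, 0], [0, 0, 0, 0, 0, 0, 0]],
  ],
)

```text
time_s: 14.8
eef_pos: [0.4597, 0.2012, 0.1131]
eef_rot: [-0.001, 0.747, 0.665, -0.0]
wrist_force: [-0.2, 1.1, -2.6]
opening: 0.156
grasp_force: 58.9
```

Run:
```python
from h import *
go(.4591,.2016,.0855,1.4545); o=ctrl.get_obs(); print(o["opening"],o["torque"])
```

```text
t14.80 pos [0.4597 0.2012 0.1131] h 1.4548 zaxis [-0.0018  0.0019 -1.    ] tool shift mm [ 0.3 -0.6 27.6] rz 0.0003 f [-0.2  1.1 -2.6]
  shift after turn: 0.3 -0.6
0.1560353763877573 [-0.07425206 -0.00362068 -0.01005747]
```

Bottom is at about 38 mm, inside the end slots with no lateral force. I'll keep lowering.

Request:
jog_arm(
  series=[
    [[0, 0, 4, 0, 0, 0, 0], [0, 0, 5, 0, 0, 0, 0], [0, 0, 5, 0, 0, 0, 0], [0, 0, 4, 0, 0, 0, 0], [0, 0, 3, 0, 0, 0, 0], [0, 0, 2, 0, 0, 0, 0], [0, 0, 1, 0, 0, 0, 0], [0, 0, 0, 0, 0, 0, 0], [0, 0, 0, 0, 0, 0, 0], [0, 0, 0, 0, 0, 0, 0]],
  ],
)

```text
time_s: 15.8
eef_pos: [0.4598, 0.2013, 0.0893]
eef_rot: [-0.001, 0.747, 0.665, 0.0]
wrist_force: [0.3, 0.4, -2.3]
opening: 0.153
grasp_force: 59.0
```

Request:
jog_arm(
  series=[
    [[0, 0, 1, 0, 0, 0, 0], [0, 0, 1, 0, 0, 0, 0], [0, 0, 0.5, 0, 0, 0, 0], [0, 0, 0.5, 0, 0, 0, 0], [0, 0, 0, 0, 0, 0, 0], [0, 0, 0, 0, 0, 0, 0], [0, 0, 0, 0, 0, 0, 0], [0, 0, 0, 0, 0, 0, 0], [0, 0, 0, 0, 0, 0, 0], [0, 0, 0, 0, 0, 0, 0]],
  ],
)

```text
time_s: 16.8
eef_pos: [0.4596, 0.2013, 0.0862]
eef_rot: [-0.001, 0.747, 0.665, -0.0]
wrist_force: [-0.1, 1.0, -3.3]
opening: 0.155
grasp_force: 59.0
```

Request:
jog_arm(
  series=[
    [[0, 0, 0.5, 0, 0, 0, 0], [0, 0, 0, 0, 0, 0, 0], [0, 0, 0.5, 0, 0, 0, 0], [0, 0, 0, 0, 0, 0, 0], [0, 0, 0.5, 0, 0, 0, 0], [0, 0, 0, 0, 0, 0, 0], [0, 0, 0, 0, 0, 0, 0], [0, 0, 0, 0, 0, 0, 0], [0, 0, 0, 0, 0, 0, 0], [0, 0, 0, 0, 0, 0, 0]],
  ],
)

```text
time_s: 17.8
eef_pos: [0.46, 0.2016, 0.0854]
eef_rot: [-0.001, 0.747, 0.665, 0.0]
wrist_force: [-0.3, 1.7, 5.2]
opening: 0.15
grasp_force: 60.1
```

The plate touched down at exactly the expected height. I'll release it and retreat.

Request:
jog_arm(
  series=[
    [[0, 0, 0, 0, 0, 0, 36], [0, 0, 0, 0, 0, 0, 36], [0, 0, 0, 0, 0, 0, 36], [0, 0, 0, 0, 0, 0, 36], [0, 0, 0, 0, 0, 0, 36], [0, 0, -10, 0, 0, 0, 36], [0, 0, -25, 0, 0, 0, 36], [0, 0, -40, 0, 0, 0, 36], [0, 0, -45, 0, 0, 0, 36], [0, 0, -45, 0, 0, 0, 36]],
  ],
)

```text
time_s: 18.8
eef_pos: [0.4595, 0.2009, 0.252]
eef_rot: [-0.001, 0.747, 0.665, 0.0]
wrist_force: [1.0, 0.0, -0.1]
opening: 0.422
grasp_force: 0.0
```

Run:
```python
from nest import *
yaw=np.deg2rad(-6.9); c0=np.array([.459,.2005]); Rz=np.array([[np.cos(yaw),-np.sin(yaw)],[np.sin(yaw),np.cos(yaw)]])
for n in("top","side","wrist"):
    c=cam(n); P=cloud(c).reshape(-1,3); P=P[~np.isnan(P[:,0])]; L=np.c_[(P[:,:2]-c0)@Rz*1000,P[:,2]*1000]; z=L[:,2]
    Q=L[(np.abs(L[:,0])<9)&(np.abs(L[:,1])<100)&(z>112)&(z<170)&(np.abs(L[:,1])>25)]
    if len(Q)>20:
        print(n,"y ext",np.percentile(Q[:,1],[1,99]).round(1),"ztop",np.percentile(Q[:,2],99).round(1))
        t=Q[Q[:,2]>150]; print("  top x by y",[(y,np.round(np.percentile(t[np.abs(t[:,1]-y)<12,0],[5,50,95]),1)) for y in(-70,-45,45,70) if (np.abs(t[:,1]-y)<12).sum()>4])
    nest(c)
go(.5075,-.2226,.26,0)
```

```text
top y ext [-81.8 -45.2] ztop 157.8
  top x by y [(-70, array([-3.4, -0.8,  2.1])), (-45, array([-3.4, -0.9,  2. ]))]
 y -60 -20 [array([-37.7,  -3.6])]
 y -20 20 [array([-37.7, -13.5])]
 y 20 60 [array([-38. , -29.7])]
  y ext [-72.4  72.7]
  y ext [-72.7 -41. ]
bush z 0.15379346634504887 ((477.7809753417969, 148.6265106201172), 12.999421119689941) ((477.4951171875, 145.5043487548828), (16.897605895996094, 25.761699676513672), 86.1986312866211)
probe 159 ((507.7022399902344, -223.72715759277344), (25.350223541259766, 24.272871017456055), 74.26156616210938) 0.16809732830925284
side y ext [-81.1  87.9] ztop 154.2
  top x by y [(-70, array([-4. , -1.8,  1.9])), (-45, array([-4.2, -2.5,  1.2])), (45, array([-3.9, -1.7,  1.8])), (70, array([-4.1, -2.3,  1.5]))]
 y -60 -20 [array([-38.2,  -2.1])]
 y -20 20 [array([-39.,  -2.])]
 y 20 60 [array([-39.1,  -2.1])]
  y ext [-76.4  77.6]
  y ext [56.5 76.3]
bush z 0.1522638175987282 ((478.1590576171875, 149.59115600585938), 14.124618530273438) ((477.55621337890625, 149.45693969726562), (23.535171508789062, 27.801069259643555), 32.55224609375)
pr
[... 176 characters left out ...]
y [(-70, array([-3.4, -0.9,  2.4])), (-45, array([-3.3, -0.5,  2.4])), (45, array([-3.7, -0.8,  2.2])), (70, array([-3.6, -0.8,  2.1]))]
 y -60 -20 [array([-37.8, -11.6]), array([11.8, 38.1])]
 y -20 20 [array([-38., -12.]), array([12.3, 37.9])]
 y 20 60 [array([-38. , -12.3]), array([12., 38.])]
  y ext [-71.5  74.7]
  y ext [-70.   74.8]
bush z 0.15375084035975978 ((477.8760681152344, 149.765869140625), 13.700325965881348) ((478.25323486328125, 150.017333984375), (26.27724266052246, 26.18486976623535), 83.78741455078125)
t18.95 pos [0.4623 0.2014 0.2544] h 1.4550 zaxis [ 0.0068  0.0033 -1.    ] tool shift mm [-415.9   94.    -6.7] rz 1.4550 f [ 0.2  0.2 -1.3]
  shift after turn: 45.2 424.0
```

The barrier stands seated: top at about 0.1555, upright, within the gap. Now to the probe.

Request:
jog_arm(
  series=[
    [[-20, 5, 0, 0, 0, 0, 50], [-40, 9, 0, 0, 0, 0, 50], [-45, 10, 0, 0, 0, 0, 50], [-45, 10, 0, 0, 0, 0, 50], [-45, 10, 0, 0, 0, 0, 50], [-45, 10, 0, 0, 0, 0, 50], [-45, 10, 0, 0, 0, 0, 50], [-45, 10, 0, 0, 0, 0, 50], [-45, 10, 0, 0, 0, 0, 50], [-35, 8, 0, 0, 0, 0, 50]],
  ],
)

```text
time_s: 19.95
eef_pos: [0.503, -0.2192, 0.2477]
eef_rot: [-0.002, 0.747, 0.664, -0.0]
wrist_force: [0.1, 0.5, 0.0]
opening: 0.586
grasp_force: 0.0
```

Request:
jog_arm(
  series=[
    [[0, 0, 0, 0, 0, 0.07, 50], [0, 0, 0, 0, 0, 0.065, 50], [0, 0, 0, 0, 0, 0, 50], [0, 0, 0, 0, 0, 0, 50], [0, 0, 0, 0, 0, 0, 50], [0, 0, 0, 0, 0, 0, 50], [0, 0, 0, 0, 0, 0, 50], [0, 0, 0, 0, 0, 0, 50], [0, 0, 0, 0, 0, 0, 50], [0, 0, 0, 0, 0, 0, 50]],
  ],
)

```text
time_s: 20.95
eef_pos: [0.5038, -0.2169, 0.2488]
eef_rot: [-0.001, 0.79, 0.613, -0.0]
wrist_force: [0.6, -0.5, -0.2]
opening: 0.586
grasp_force: 0.0
```

Run:
```python
from h import *
go(.5075,-.2226,.082,1.32)
c=cam("wrist"); P=cloud(c); cv2.imwrite("pics/p.png",c["frame"])
m=(np.hypot(P[...,0]-.507,P[...,1]+.222)<.03)
for a,b in((.16,.169),(.17,.18),(.105,.16),(.09,.104)):
    Q=P[m&(P[...,2]>a)&(P[...,2]<b)]
    if len(Q)>9: print(a,b,len(Q),cv2.minAreaRect((Q[:,:2]*1000).astype(np.float32)),Q.min(0).round(4),Q.max(0).round(4),np.median(Q[:,2]))
```

```text
t20.95 pos [ 0.5038 -0.2169  0.2488] h 1.3200 zaxis [-0.0017  0.0018 -1.    ] tool shift mm [ -4.9   5.3 166.8] rz -0.0000 f [ 0.6 -0.5 -0.2]
  shift after turn: -4.6 5.0
0.16 0.169 500 ((507.5882568359375, -222.7212677001953), (23.720184326171875, 23.516992568969727), 75.96233367919922) [ 0.4941 -0.2363  0.1603] [ 0.5212 -0.2093  0.169 ] 0.16464341917222647
0.17 0.18 385 ((507.6921081542969, -223.1373748779297), (18.46157455444336, 17.767864227294922), 36.86927795410156) [ 0.4983 -0.2322  0.17  ] [ 0.5172 -0.2138  0.1744] 0.17084210921433646
0.105 0.16 516 ((510.4405517578125, -212.8218536376953), (4.1444783210754395, 24.256471633911133), 74.21595764160156) [ 0.4983 -0.2181  0.105 ] [ 0.5224 -0.2088  0.1598] 0.1346984102140516
0.09 0.104 358 ((508.4665832519531, -218.5492706298828), (26.395111083984375, 34.80535125732422), 82.3651123046875) [ 0.4902 -0.2336  0.0904] [ 0.5254 -0.2054  0.1039] 0.09441907119359744
```

View pics/p.png

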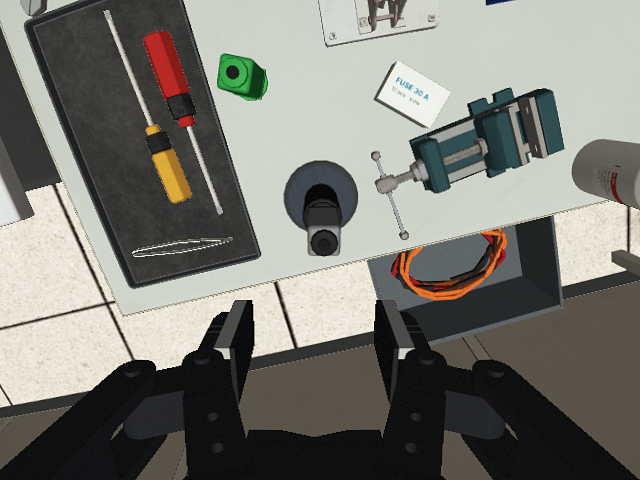

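The probe, with its grey square handle in the dark-disc stand, is at (322,240). The green look-alike at (242,78) has no stand and is not the one. The handle is square to the fingers, so I'll descend.

Request:
jog_arm(
  series=[
    [[-4.9, 5.3, 0, 0, 0, 0, 50], [0, 0, 20, 0, 0, 0, 50], [0, 0, 30, 0, 0, 0, 50], [0, 0, 35, 0, 0, 0, 50], [0, 0, 35, 0, 0, 0, 50], [0, 0, 25, 0, 0, 0, 50], [0, 0, 15, 0, 0, 0, 50], [0, 0, 6, 0, 0, 0, 50], [0, 0, 0, 0, 0, 0, 50], [0, 0, 0, 0, 0, 0, 50]],
  ],
)

```text
time_s: 22.0
eef_pos: [0.5084, -0.2234, 0.0841]
eef_rot: [-0.0, 0.79, 0.613, 0.0]
wrist_force: [-0.1, -0.6, 1.0]
opening: 0.587
grasp_force: 0.0
```

Run:
```python
from h import *
go(.5076,-.2227,.082,1.32)
```

```text
t22.00 pos [ 0.5084 -0.2234  0.0841] h 1.3198 zaxis [ 1.e-04  5.e-04 -1.e+00] tool shift mm [ 0.5 -1.   2.1] rz -0.0002 f [-0.1 -0.6  1. ]
  shift after turn: 0.5 -1.0
```

Request:
jog_arm(
  series=[
    [[0, 0, 0, 0, 0, 0, 0], [0, 0, 0, 0, 0, 0, 0], [0, 0, 0, 0, 0, 0, 0], [0, 0, 0, 0, 0, 0, 0], [0, 0, 0, 0, 0, 0, 0], [0, 0, 0, 0, 0, 0, 0], [0, 0, 0, 0, 0, 0, 0], [0, 0, 0, 0, 0, 0, 0], [0, 0, 0, 0, 0, 0, 0], [0, 0, 0, 0, 0, 0, 0]],
  ],
)

```text
time_s: 23.0
eef_pos: [0.5083, -0.2233, 0.0841]
eef_rot: [-0.0, 0.79, 0.613, 0.0]
wrist_force: [-0.4, 0.4, 5.6]
opening: 0.273
grasp_force: 58.7
```

Run:
```python
from h import *
go(.5076,-.2227,.082,1.32); o=ctrl.get_obs(); print(o["opening"],o["grasp_force"])
```

```text
t23.00 pos [ 0.5083 -0.2233  0.0841] h 1.3199 zaxis [ 2.e-04  5.e-04 -1.e+00] tool shift mm [ 0.4 -0.8  2.1] rz -0.0001 f [-0.4  0.4  5.6]
  shift after turn: 0.4 -0.8
0.2733151142479904 58.714157938957214
```

Request:
jog_arm(
  series=[
    [[0, 0, -4, 0, 0, 0, 0], [0, 0, -12, 0, 0, 0, 0], [0, 0, -20, 0, 0, 0, 0], [0, 0, -25, 0, 0, 0, 0], [0, 0, -25, 0, 0, 0, 0], [0, 0, -30, 0, 0, 0, 0], [0, 0, -30, 0, 0, 0, 0], [0, 0, -20, 0, 0, 0, 0], [0, 0, 0, 0, 0, 0, 0], [0, 0, 0, 0, 0, 0, 0]],
  ],
)

```text
time_s: 24.0
eef_pos: [0.5074, -0.2227, 0.2485]
eef_rot: [-0.001, 0.79, 0.613, -0.0]
wrist_force: [-1.3, 0.4, -1.9]
opening: 0.276
grasp_force: 60.4
```

Run:
```python
from h import *
go(.4782,.1491,.26,1.32)
```

```text
t24.00 pos [ 0.5074 -0.2227  0.2485] h 1.3198 zaxis [-0.002  0.002 -1.   ] tool shift mm [ 353.  -120.7  -10.7] rz -0.0002 f [-1.3  0.4 -1.9]
  shift after turn: 353.0 -120.6
```

Request:
jog_arm(
  series=[
    [[15, -5, -5, 0, 0, 0, 0], [30, -10, -5, 0, 0, 0, 0], [40, -14, 0, 0, 0, 0, 0], [45, -15, 0, 0, 0, 0, 0], [45, -15, 0, 0, 0, 0, 0], [45, -15, 0, 0, 0, 0, 0], [45, -15, 0, 0, 0, 0, 0], [40, -14, 0, 0, 0, 0, 0], [30, -10, 0, 0, 0, 0, 0], [15, -5, 0, 0, 0, 0, 0]],
  ],
)

```text
time_s: 25.0
eef_pos: [0.4781, 0.1487, 0.258]
eef_rot: [-0.003, 0.789, 0.614, -0.001]
wrist_force: [1.4, -0.6, -1.0]
opening: 0.272
grasp_force: 60.2
```

Request:
jog_arm(
  series=[
    [[0, 0, 0, 0, 0, 0, 0], [0, 0, 0, 0, 0, 0, 0], [0, 0, 0, 0, 0, 0, 0], [0, 0, 0, 0, 0, 0, 0], [0, 0, 0, 0, 0, 0, 0], [0, 0, 0, 0, 0, 0, 0], [0, 0, 0, 0, 0, 0, 0], [0, 0, 0, 0, 0, 0, 0], [0, 0, 0, 0, 0, 0, 0], [0, 0, 0, 0, 0, 0, 0]],
  ],
)

```text
time_s: 26.0
eef_pos: [0.4804, 0.1453, 0.2595]
eef_rot: [-0.001, 0.79, 0.613, -0.0]
wrist_force: [-0.1, 0.2, -1.2]
opening: 0.27
grasp_force: 60.2
```

```bash
cat > pr.py <<'E'
from h import *
def probe(save=None):
    go(.4782,.1491,.26,1.32); e=np.array(ctrl.get_obs()["eef_pos"])
    for n in("top","side","wrist"):
        c=cam(n); P=cloud(c).reshape(-1,3); P=P[~np.isnan(P[:,0])]
        if save: cv2.imwrite(f"pics/{save}_{n}.png",c["frame"])
        d=np.hypot(P[:,0]-e[0],P[:,1]-e[1]); oz=e[2]+.0109
        for nm,a,b,r in(("tip",-.076,-.062,.012),("rod",-.058,-.03,.012),("rodU",-.03,-.003,.012),("flange",-.002,.006,.02),("handle",.006,.022,.02)):
            Q=P[(d<r)&(P[:,2]>oz+a)&(P[:,2]<oz+b)]
            if len(Q)>3: print(n,nm,len(Q),"med",(np.median(Q,0)*1000).round(1),"min",(Q.min(0)*1000).round(1),"max",(Q.max(0)*1000).round(1))
        b=(P[:,2]>.150)&(P[:,2]<.158)&(np.hypot(P[:,0]-.478,P[:,1]-.149)<.017)
        Q=(P[b][:,:2]*1000).astype(np.float32)
        if len(Q)>9: print(n,"bush",len(Q),Q.min(0),Q.max(0),cv2.minEnclosingCircle(Q))
E
python3 -c "
from pr import *
probe('q')
s=cv2.imread('pics/q_side.png')[130:330,200:400];w=cv2.imread('pics/q_wrist.png')
cv2.imwrite('pics/q.png',np.hstack([cv2.resize(s,(330,330)),cv2.resize(w,(440,330))]))"
```

```text
t26.00 pos [0.4804 0.1453 0.2595] h 1.3199 zaxis [-0.0018  0.0018 -1.    ] tool shift mm [ 3.1 -3.  -0.5] rz -0.0001 f [-0.1  0.2 -1.2]
  shift after turn: 3.1 -3.0
side tip 14 med [478.2 146.2 199.9] min [476.6 142.7 195.3] max [480.9 149.8 208.4]
side rod 48 med [477.3 147.1 226.2] min [473.5 142.4 213.1] max [483.4 150.7 240.4]
side rodU 42 med [476.6 146.6 253.4] min [474.2 141.3 240.4] max [481.2 150.4 264.4]
side flange 56 med [472.3 154.1 272.9] min [463.6 138.6 269.3] max [492.  161.2 276.4]
side handle 116 med [471.3 154.1 284.2] min [463.3 136.8 276.5] max [495.  159.6 292.2]
side bush 43 [464.86963 136.43633] [490.69995 163.66579] ((477.800048828125, 149.208740234375), 14.461634635925293)
wrist tip 52 med [480.2 147.6 198.3] min [476.3 144.4 194.5] max [482.5 148.7 205.3]
wrist rod 207 med [480.5 148.8 227. ] min [475.5 145.1 212.4] max [483.4 149.8 240.1]
wrist rodU 16 med [480.2 149.  241.4] min [477.6 147.9 240.6] max [482.4 149.5 243. ]
wrist flange 471 med [482.4 157.5 274.3] min [464.8 141.3 269.8] max [493.8 160.5 276.4]
wrist handle 765 med [482.3 157.  285.1] min [469.4 149.8 277.4] max [494.1 160.5 292.4]
wrist bush 367 [465.088   136.93336] [491.4887  163.02461] ((478.39703369140625, 149.74264526367188), 13.507954597473145)
```

View pics/q.png

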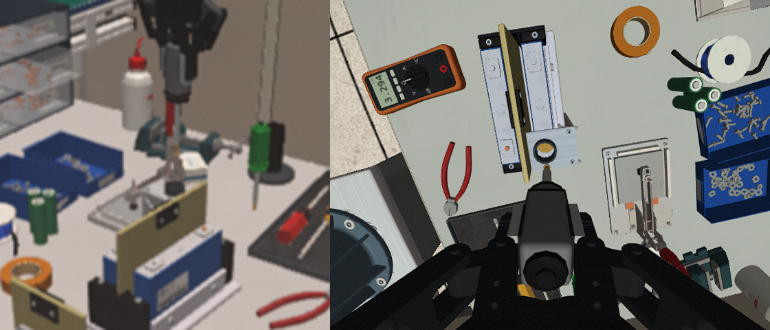

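The probe hangs upright about 4 mm short of the bore (bushing at about (545,150) in the composite). I'll correct that and re-measure.

Request:
jog_arm(
  series=[
    [[1.8, -1.2, 0, 0, 0, 0, 0], [1.8, -1.2, 0, 0, 0, 0, 0], [0, 0, 10, 0, 0, 0, 0], [0, 0, 10, 0, 0, 0, 0], [0, 0, 0, 0, 0, 0, 0], [0, 0, 0, 0, 0, 0, 0], [0, 0, 0, 0, 0, 0, 0], [0, 0, 0, 0, 0, 0, 0], [0, 0, 0, 0, 0, 0, 0], [0, 0, 0, 0, 0, 0, 0]],
  ],
)

```text
time_s: 27.15
eef_pos: [0.4791, 0.1495, 0.2397]
eef_rot: [-0.001, 0.79, 0.613, 0.0]
wrist_force: [-0.2, -0.0, -1.4]
opening: 0.27
grasp_force: 60.2
```

```bash
python3 -c "
from pr import *
probe('r')"
```

```text
t27.15 pos [0.4791 0.1495 0.2397] h 1.3198 zaxis [-0.0013  0.0019 -1.    ] tool shift mm [ -0.5  -0.8 -20.3] rz -0.0002 f [-0.2 -0.  -1.4]
  shift after turn: -0.6 -0.7
side tip 18 med [476.5 149.7 180.4] min [472.9 146.8 174.8] max [479.9 152.7 188.1]
side rod 47 med [476.  150.9 207.5] min [473.1 144.6 192.6] max [480.7 154.5 220.4]
side rodU 42 med [475.5 151.1 234.1] min [472.4 146.8 220.6] max [488.1 157.  247.6]
side flange 51 med [469.2 159.4 253.1] min [461.6 146.4 249.3] max [488.5 165.3 256.5]
side handle 114 med [469.9 158.6 264.6] min [461.4 141.3 256.9] max [492.1 163.9 272.6]
side bush 46 [464.0673  135.87729] [491.3589  163.24782] ((478.23565673828125, 150.34426879882812), 14.890119552612305)
wrist tip 52 med [478.8 151.7 178.5] min [475.  148.  175.7] max [481.1 152.6 184.8]
wrist rod 209 med [479.1 152.8 207.9] min [474.2 149.6 192.7] max [482.1 154.  220.5]
wrist rodU 11 med [479.1 153.2 222. ] min [476.8 152.4 220.8] max [480.6 153.6 224.1]
wrist flange 469 med [480.9 161.5 254.4] min [463.4 145.3 250.2] max [492.4 164.8 256.6]
wrist handle 763 med [480.7 161.1 265.3] min [467.8 154.2 257.8] max [492.7 164.4 272.6]
wrist bush 378 [465.18747 136.55617] [491.48853 163.05884] ((478.3726501464844, 149.80992126464844), 13.477753639221191)
```

Centred within about 0.5 mm. Lowering to about 7 mm above the pad.

Request:
jog_arm(
  series=[
    [[0.4, 0, 4, 0, 0, 0, 0], [0, 0, 7, 0, 0, 0, 0], [0, 0, 8, 0, 0, 0, 0], [0, 0, 8, 0, 0, 0, 0], [0, 0, 8, 0, 0, 0, 0], [0, 0, 8, 0, 0, 0, 0], [0, 0, 7, 0, 0, 0, 0], [0, 0, 4, 0, 0, 0, 0], [0, 0, 0, 0, 0, 0, 0], [0, 0, 0, 0, 0, 0, 0]],
  ],
)

```text
time_s: 28.3
eef_pos: [0.4791, 0.15, 0.1857]
eef_rot: [-0.001, 0.79, 0.613, 0.0]
wrist_force: [-0.3, -0.1, -0.9]
opening: 0.275
grasp_force: 60.2
```

Request:
jog_arm(
  series=[
    [[0, 0, 0, 0, 0, 0, 0], [0, 0, 0, 0, 0, 0, 0], [0, 0, 0, 0, 0, 0, 0], [0, 0, 0, 0, 0, 0, 0], [0, 0, 0, 0, 0, 0, 0], [0, 0, 0, 0, 0, 0, 0], [0, 0, 0, 0, 0, 0, 0], [0, 0, 0, 0, 0, 0, 0], [0, 0, 0, 0, 0, 0, 0], [0, 0, 0, 0, 0, 0, 0]],
  ],
)

```text
time_s: 29.3
eef_pos: [0.4789, 0.1499, 0.1855]
eef_rot: [-0.001, 0.79, 0.613, -0.0]
wrist_force: [-0.6, -0.4, -1.1]
opening: 0.271
grasp_force: 60.2
```

```bash
cat > av.py <<'E'
from pr import *
def av(n=5):
    S=[]
    for _ in range(n):
        ctrl.camera("top"); o=ctrl.get_obs(); S.append(np.r_[np.array(o["eef_pos"])*1000,o["wrist_force"]])
    print("mean",np.mean(S,0).round(2),"sd",np.std(S,0).round(2),"t",o["time_s"])
E
python3 -c "
from av import *
av(5); probe('s')"
```

```text
mean [ 4.7892e+02  1.4995e+02  1.8550e+02  5.2000e-01  2.0000e-01 -1.3000e+00] sd [0.01 0.01 0.01 0.35 0.23 0.29] t 29.55
t29.55 pos [0.4789 0.1499 0.1855] h 1.3198 zaxis [-0.0017  0.0019 -1.    ] tool shift mm [ -0.9  -0.7 -74.5] rz -0.0002 f [ 0.5  0.2 -1.6]
  shift after turn: -1.0 -0.5
side rod 79 med [477.3 152.2 151.1] min [467.2 138.7 140. ] max [489.8 161.6 166.3]
side rodU 36 med [476. 152. 178.] min [467.5 147.6 166.8] max [482.1 154.9 192.9]
side flange 55 med [469.4 159.3 198.9] min [461.9 140.  194.7] max [489.9 164.7 202.2]
side handle 104 med [470.9 159.2 209.8] min [462.2 141.4 202.7] max [492.4 164.2 218.3]
side bush 51 [464.4596  134.38007] [490.09106 163.16058] ((478.52606201171875, 149.28936767578125), 15.023043632507324)
wrist tip 15 med [478.7 151.7 128.7] min [475.  148.8 123.6] max [480.7 152.5 131. ]
wrist rod 468 med [480.2 153.  153.7] min [467.  139.9 138.4] max [490.8 161.9 166.3]
wrist rodU 14 med [478.8 153.8 167.7] min [476.7 152.8 166.6] max [480.5 154.  169.2]
wrist flange 470 med [480.9 162.  200.4] min [463.3 145.7 196.3] max [492.4 165.  202.3]
wrist handle 764 med [480.9 161.5 211. ] min [467.9 154.8 204.1] max [492.6 165.  218.3]
wrist bush 481 [464.9604 140.8604] [491.61365 163.06061] ((478.32806396484375, 150.13858032226562), 13.4137601852417)
```

Request:
jog_arm(
  series=[
    [[0, 0, 2, 0, 0, 0, 0], [0, 0, 2, 0, 0, 0, 0], [0, 0, 2, 0, 0, 0, 0], [0, 0, 2, 0, 0, 0, 0], [0, 0, 2, 0, 0, 0, 0], [0, 0, 1, 0, 0, 0, 0], [0, 0, 1, 0, 0, 0, 0], [0, 0, 0, 0, 0, 0, 0], [0, 0, 0, 0, 0, 0, 0], [0, 0, 0, 0, 0, 0, 0]],
  ],
)

```text
time_s: 30.7
eef_pos: [0.4789, 0.15, 0.1736]
eef_rot: [-0.001, 0.79, 0.613, -0.0]
wrist_force: [-0.9, -0.1, 0.3]
opening: 0.272
grasp_force: 60.5
```

```bash
python3 -c "
from av import *
av(15)"
```

```text
mean [ 4.7890e+02  1.4998e+02  1.7353e+02 -8.7000e-01 -1.5000e-01  6.6000e-01] sd [0.01 0.01 0.03 0.55 0.43 0.44] t 31.45
```

Geometry and force agree: the spring is pressed in about 3.5 mm. 2.5 mm to go.

Request:
jog_arm(
  series=[
    [[0, 0, 1, 0, 0, 0, 0], [0, 0, 1, 0, 0, 0, 0], [0, 0, 0.5, 0, 0, 0, 0], [0, 0, 0, 0, 0, 0, 0], [0, 0, 0, 0, 0, 0, 0], [0, 0, 0, 0, 0, 0, 0], [0, 0, 0, 0, 0, 0, 0], [0, 0, 0, 0, 0, 0, 0], [0, 0, 0, 0, 0, 0, 0], [0, 0, 0, 0, 0, 0, 0]],
  ],
)

```text
time_s: 32.45
eef_pos: [0.4789, 0.15, 0.171]
eef_rot: [-0.001, 0.79, 0.613, -0.0]
wrist_force: [0.0, 0.3, 0.4]
opening: 0.274
grasp_force: 60.5
```

```bash
python3 -c "
from av import *
av(12); probe('z')"
```

```text
mean [ 4.7893e+02  1.4996e+02  1.7101e+02 -1.0100e+00 -2.4000e-01  1.3600e+00] sd [0.01 0.01 0.01 0.47 0.67 0.36] t 33.05
t33.05 pos [0.4789 0.15   0.171 ] h 1.3198 zaxis [-0.0017  0.0019 -1.    ] tool shift mm [ -0.9  -0.7 -89. ] rz -0.0002 f [-0.6  0.3  1.8]
  shift after turn: -1.0 -0.5
side rod 33 med [477.2 155.8 148.4] min [469.8 138.5 140.6] max [489.3 161.9 151.2]
side rodU 52 med [476.7 151.6 159.1] min [467.2 141.5 152. ] max [490.1 161.5 173.9]
side flange 51 med [469.1 158.3 184. ] min [462.1 141.2 180.4] max [489.7 164.6 187.6]
side handle 98 med [470.9 159.3 195.2] min [462.7 140.9 188.9] max [491.4 164.6 203.9]
side bush 48 [464.7651 136.7895] [490.05826 163.51299] ((478.9615783691406, 150.2788848876953), 14.316786766052246)
wrist tip 57 med [480.9 142.6 112.3] min [468.5 139.3 111.1] max [484.2 146.2 113.1]
wrist rod 178 med [479.  153.  142.1] min [467.2 142.3 130. ] max [488.5 156.2 151.9]
wrist rodU 181 med [484.8 156.3 154.1] min [467.6 145.5 152. ] max [490.8 161.8 155.5]
wrist flange 471 med [481.  162.  185.8] min [463.2 146.2 181.5] max [492.3 165.2 187.5]
wrist handle 762 med [480.6 161.6 196.6] min [468.  155.6 190.4] max [492.5 165.3 203.9]
wrist bush 425 [465.46915 144.62929] [491.54852 163.08449] ((478.4319152832031, 150.1466064453125), 13.260825157165527)
```

```bash
python3 -c "
from bench import ctrl
print(ctrl.hand_in())"
```

```text
the job is handed in; nothing more can be done
None
```

The job is handed in: the long barrier stands fully down in the nest slot, and the arm holds the probe upright on the pad, within about 0.5 mm of the bore centre, spring pressed about 6 mm (2.7 N), at about 33 s on the clock; the reported TCP sat 39 mm beyond the real fingertips, so my first grip closed empty above the plate without touching it, and I corrected for that from there on.

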